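# Put the slide carton away in the dry cabinet and press the sprung door latch home

### The arm

A 7-joint arm with a two-finger parallel gripper is mounted at the origin on a cart in front of the work surface, level with it; the furniture and walls round the work are solid. World frame = base frame: x ahead of the robot, y to its left, z up, the work surface at z = 0. Lengths are in mm, angles in rad, forces in N, time in s.
With the tool pointing down it reaches from about 350 to 775 mm from the base axis. Payload 3.1 kg.
Tool frame: the origin (TCP) lies at the very end of the fingers, on their centre line; the grasp point (between the pads) lies 19 mm behind it; z points along the fingers, y is the line along which they close (so a half turn about z gives the same grasp; the last joint's range is limited). The gripper opens to 85 mm and grips with 20 to 120 N. Pads are 22 mm wide; open, the fingers measure 114 mm over their backs; the gripper's body (76 mm by 85 mm) begins 54 mm behind the grasp point. The pads swing forward as they close: fully open they stand 13 mm farther back than shut.
Start: joints at [-1.339, 0.311, 0.014, 1.512, -0.004, 1.319, -0.027], TCP at [148.687, 529.537, 231.304] pointing down, gripper open.
Joint ranges: [-2.7, 2.7], [-0.3, 1.91], [-1.27, 1.3], [0.12, 2.57], [-1.44, 4.58], [0.2, 2.03], [-3.05, 3.05]. Speed limits (rad/s): [2.79, 2.79, 3.14, 3.14, 3.14, 3.14, 3.14].

### API

Orientations are given as a rotation vector (axis times angle).
In Python, from workcell import r gives the robot as it stands.
- The arm moves only by the shell command python3 -m pendant 'ROWS'. ROWS is JSON, a list of rows, each an object with "angular": the turn, a rotation vector about the tool's x, y, z in rad, a list of three; "slide": the shift along the tool's x, y, z in cm, a list of three; "fingers": the finger opening in cm, from 0 to 8.54. In form: [{"angular": [rx, ry, rz], "slide": [dx, dy, dz], "fingers": fingers}, ...]. A call has 1 to 5 rows; each row shifts and turns the commanded pose from where the row before left it, along the tool's axes as they then stand; what a row does not reach is not made up. A row lasts 1/8 s, in which the tool goes at most 62.5 mm and 10.7 degrees, less where a joint would pass 70% of its speed; a pose out of reach is approached as far as the arm can. A call is refused whole if a number of a shift passes 6.25 or a number of a turn 0.188, either way. A call with a gripper value outside its range is refused whole. The fingers move at their own pace and stop on an object; the grip force is fixed at half the most. Time passes only in rows, so rows that do not move let the fingers close. It gives the time, the measured TCP pose, the force, the opening and the grip force at its end, in the units of the state.
- r.read_state(): the state, without advancing time (a new reading comes with each control period).
- r.get_image(name): name is "side" or "top"; returns the picture (480x640x3 uint8, red, green, blue); there is no depth.
- r.camera_params(name): a dict with "vfov" (degrees; the focal length in pixels is half the picture's height over the tangent of half this angle, whatever the lens; pixels are square), "cx", "cy" (the principal point, pixels), "cam_to_world" (4x4, takes a point from camera to world coordinates). Camera axes: x right, y down, z forward; pixel columns grow to the right and rows downward; lengths in mm; the calibration is good to about 2 mm. A picture is of the moment at which its call begins. camera_params takes no time and is no camera call.
- r.close_job(): hands the job in; it is judged then, once.
Trained networks look in the newest picture that a camera, given by its name, has taken for a name from the list of things; names that differ only in an ending like _2 or _b are one class to them, and where a whole thing is asked for, a point or a joint stands for the part that bears it (a point fixed in the world has none). Each returns a list of dicts, best first, with "p" (0 to 1); they miss things now and then, are a little off and sometimes report something else, mostly with a low value. They report only what shows in the picture. A call takes as long as a camera call.
- r.masks_of(name, camera): "region" (480x640 bool, what is visible of it) and "extent" ([left, top, width, height] in pixels, round what is visible of it).
The state is a dict: "time": time; "joints": joint angles; "qd": joint speeds; "joint_efforts": joint torques, N m; "tcp_pos": TCP position; "orientation": TCP orientation; "force": force on the tool from outside, world axes, zero at the start; "torque": the same for the moment, N m; "gripper_width": finger opening in mm; "grasp_force": force on a finger pad.
Only numpy, scipy, OpenCV 4.12 (cv2) and the standard library are available. Lean on these libraries where they do the work, as an engineer would, in place of code of your own. Each camera call takes 0.05 s, during which the arm holds its last target. There are 200 camera calls.

### The job

Put the little carton of slides away in the bench dry cabinet: lay it flat in the pulled-out tray and let go of it, slide the tray right home, then swing the door shut and press it gently until its sprung tongue rides over the keeper and snaps in, so that the door stays latched by itself. Do not ram the tray or the door against their stops, do not tip the carton, and leave the canister, petri dish and small bottle where they stand.

Things in the scene. Friction and masses are not known exactly. Their poses are not given: they have to be found in the camera images.
- slide_pack: the carton of microscope slides to put away, lying on the worktop: small pale printed cardboard box, 31 mm wide (x) x 82 mm long (y) x 29 mm high, about 0.13 to 0.27 kg. Origin at the centre of its underside, z up. Grasp it across the 31 mm sides.
- dry_cabinet: small white bench dry cabinet fixed to the worktop, 180 mm wide (y) x 140 mm deep (x) x 120 mm high, front open, with a window door hinged on its left and a pull-out metal tray. Origin on the worktop at the middle of the front edge of the case; x points from front to back, y to its left (the hinge side), z up.
- tray (a joint): slide of the tray in m: 0 = fully home against its rigid end stop, 0.105 to 0.117 at the start = pulled out to the front (grows towards the robot). It runs with 1 to 2 N of friction and stays where it is left. Push it in by its pull lip, which stands 3 mm in front of the case when the tray is home.
- tray_floor (a point): centre of the tray's floor (upper face, 54 mm above the worktop; moves with the tray, axes as the cabinet's). Inside 113 mm (x) x 135 mm (y). Side and rear rims 10 mm high; front plate 144 mm wide, its top 40 mm above the floor, its front face 60 mm in front of this point; along its top a turned-down pull lip, 90 mm wide, 32 to 40 mm above the floor, front face 67 mm in front of this point.
- door (a joint): hinge angle of the door in rad: 0 = square to the front, grows as the free edge swings out towards the robot; 1.35 to 1.7 at the start. Light friction, stays where it is left. Clear window in a white frame, 190 mm wide, 18 mm thick, 10 to 116 mm above the worktop. Latched it reads -0.04 to 0.04; not latched, the tongue and the soft seal push it back out past 0.05.
- door_hinge (a point): point on the door's vertical hinge axis, 63 mm above the worktop; in the cabinet's frame 12 mm in front of the origin and 94.5 mm to its left. The door's outer face lies 9 mm to the outside of this axis.
- door_edge (a point): point on the door's outer face at its free edge, 63 mm above the worktop, 194.5 mm from the hinge axis. A black latch plate with a steel thumb tab (8 mm proud) sits on this face within 30 mm of the edge, 40 to 84 mm above the worktop; press on the plain frame above it. Pressing 150 mm from the hinge takes 2 N at first, rising to 4 to 7 N; then the force drops as the tongue snaps in.
- tongue_root (a point): where the sprung steel tongue comes out of the door's free edge, 62 mm above the worktop (moves with the door, not with the tongue). The tongue sticks out 9.5 mm, sloped side leading, and meets the keeper's lip when the free edge is still 8 to 21 mm from the nominal shut position (door angle 0).
- keeper_nominal (a point): nominal place of the lip of the keeper, a steel bracket on the right side wall. It is set on slots up to 6.5 mm nearer or farther, differently each time and not measured: feel for it. 3 to 4 mm of the free edge after the snap begins, the door meets a rubber buffer on the keeper and the force climbs steeply: stop there; pressing the door with over 15 N overloads it.
- lens_canister: bystander: clear lens canister with a black foot, 40 mm across, 59 mm high; origin under its centre.
- petri_a: bystander: clear petri dish with lid, 60 mm across, 15 mm high; origin under its centre.
- oil_bottle: bystander: small cream bottle with a white cap, 24 mm across, 57 mm high; origin under its centre.

How it is judged (in metres and radians):
On the way, in this order (a step that is already met when the one before it is completed fails the run):
1. the carton lies flat on the tray's floor, let go (x of slide_pack in the frame of tray_floor between -0.042 and 0.042 m and y of slide_pack in the frame of tray_floor between -0.055 and 0.055 m and z of slide_pack in the frame of tray_floor between -0.005 and 0.005 m and angle between slide_pack's own z axis and vertical below 0.1 rad and contact force between the fingers and slide_pack below 0.2 N), for 0.2 s.
2. the tray is home with the carton lying flat in it (x of slide_pack in the frame of tray_floor between -0.042 and 0.042 m and y of slide_pack in the frame of tray_floor between -0.055 and 0.055 m and z of slide_pack in the frame of tray_floor between -0.005 and 0.005 m and angle between slide_pack's own z axis and vertical below 0.1 rad and value of joint tray below 0.006 m), for 0.2 s.
At the end, for the whole second after the job is handed in: the carton lies flat in the tray (level to 0.1 rad, on the floor, between the rims), the tray is home to 8 mm, the door is latched (it rests below 0.045 rad with nothing holding it; unlatched it stands beyond 0.05) and all is still (x of slide_pack in the frame of tray_floor between -0.042 and 0.042 m and y of slide_pack in the frame of tray_floor between -0.055 and 0.055 m and z of slide_pack in the frame of tray_floor between -0.005 and 0.005 m and angle between slide_pack's own z axis and vertical below 0.1 rad and value of joint tray below 0.008 m and value of joint door below 0.045 rad and linear speed of slide_pack below 0.02 m/s and velocity of joint door between -0.02 and 0.02 rad/s); the robot touches nothing.
It fails at once if the nearly shut door (within 0.15 rad) is pressed with more than 15 N (value of joint door below 0.15 rad and contact force between any of the fingers, the arm and door above 15 N).
It fails at once if the door is struck with more than 30 N anywhere on its swing (contact force between any of the fingers, the arm and door above 30 N).
It fails at once if the tray is pressed with more than 30 N (contact force between any of the fingers, the arm and tray above 30 N).
It fails at once if the carton is tipped by more than 0.6 rad (angle between slide_pack's own z axis and vertical above 0.6 rad).
It fails at once if the canister, petri dish or small bottle is moved by more than 30 mm (distance of any of lens_canister, petri_a, oil_bottle from where it was at the start of the episode above 0.03 m).
It also fails if it takes over 72 s, if anything falls off the work surface, if the arm or the gripper's body presses on something with over 40 N, if the wrist force passes 120 N, or if a joint passes its speed limit or range.

## Working session

There is one attempt and no reset: what is moved stays moved. The work goes in short steps, Python scripts to look and compute and a shell command to move; the robot and the scene stay as the last step left them, time stands still between calls to the robot, and variables do not carry over. Pictures are saved under pics/ and viewed, at most 10 in all, crops included, and the job is handed in when it is done.

```bash
mkdir -p pics; ls; cat > h.py <<'E'
import numpy as np, cv2
from workcell import r
def ray(cam,u,v):
    p=r.camera_params(cam); f=240/np.tan(np.radians(p['vfov'])/2); M=np.array(p['cam_to_world'])
    d=M[:3,:3]@np.array([(u-p['cx'])/f,(v-p['cy'])/f,1]); return M[:3,3],d
def atz(cam,u,v,z):
    o,d=ray(cam,u,v); return o+d*(z-o[2])/d[2]
def proj(cam,P):
    p=r.camera_params(cam); f=240/np.tan(np.radians(p['vfov'])/2); M=np.array(p['cam_to_world'])
    q=M[:3,:3].T@(np.array(P,float)-M[:3,3]); return np.array([p['cx']+f*q[0]/q[2],p['cy']+f*q[1]/q[2]])
def tri(pairs):
    A=np.zeros((3,3));b=np.zeros(3)
    for cam,u,v in pairs:
        o,d=ray(cam,u,v); d=d/np.linalg.norm(d); Q=np.eye(3)-np.outer(d,d); A+=Q;b+=Q@o
    return np.linalg.solve(A,b)
E
python3 - <<'E'
from h import *
for c in ['top','side']:
    cv2.imwrite(f'pics/{c}0.png',r.get_image(c)[:,:,::-1]); print(c,r.camera_params(c))
    for n in ['slide_pack','dry_cabinet','tray','door','lens_canister','petri_a','oil_bottle']:
        for m in r.masks_of(n,c)[:2]:
            reg=m['region'].astype(np.uint8); k,_=cv2.findContours(reg,0,2)
            k=max(k,key=cv2.contourArea); print(c,n,round(m['p'],2),m['extent'],cv2.minAreaRect(k))
print(r.read_state())
E
```

```text
pics
top {'vfov': 48.04052408295651, 'cx': 323.3116944593662, 'cy': 245.75055855691247, 'cam_to_world': array([[ 1.94626845e-02, -9.80512390e-01,  1.95490812e-01,
         3.18954541e+02],
       [-9.99670370e-01, -2.23588433e-02, -1.26187715e-02,
        -2.10747409e+02],
       [ 1.67438102e-02, -1.95180778e-01, -9.80624346e-01,
         1.09513675e+03],
       [ 0.00000000e+00,  0.00000000e+00,  0.00000000e+00,
         1.00000000e+00]])}
top slide_pack 0.56 [393.0, 247.9, 43.5, 29.3] ((414.4317321777344, 261.6853942871094), (42.472373962402344, 18.668088912963867), 20.2248592376709)
top dry_cabinet 0.59 [204.0, 187.6, 37.6, 106.0] ((223.97512817382812, 241.72618103027344), (20.117738723754883, 105.27845001220703), 11.802434921264648)
top dry_cabinet 0.57 [205.4, 110.7, 137.6, 184.9] ((280.075439453125, 211.5797882080078), (115.50577545166016, 192.42837524414062), 12.907408714294434)
top tray 0.89 [237.0, 187.7, 79.7, 66.7] ((276.9100036621094, 221.62998962402344), (76.36753845214844, 57.27565383911133), 8.130102157592773)
top door 0.75 [206.9, 185.7, 35.7, 105.9] ((224.4764556884
[... 2311 characters left out ...]
y([-1.33867306,  0.31086111,  0.01401734,  1.51148778, -0.00439512,
        1.31920459, -0.02719222]), 'qd': array([ 8.00181200e-04, -1.46969537e-04,  6.19017739e-05,  1.20966117e-04,
       -1.68334279e-03,  1.38186150e-03, -1.95186809e-03]), 'joint_efforts': array([ 4.07693540e-05, -3.79765499e+01,  1.45716006e-01, -2.30849290e+01,
        1.21754827e-02,  1.88698839e-03,  2.13926830e-05]), 'tcp_pos': array([148.71336673, 529.5349452 , 231.33018915]), 'orientation': array([4.28666521e-01, 3.11217122e+00, 1.04254061e-04]), 'force': array([-0.26633822,  0.01301665,  0.1105306 ]), 'torque': array([-0.02906598, -0.0180541 , -0.03106078]), 'grasp_force': 0.0, 'gripper_width': 85.19782523492795}
```

View pictures.

View pics/top0.png

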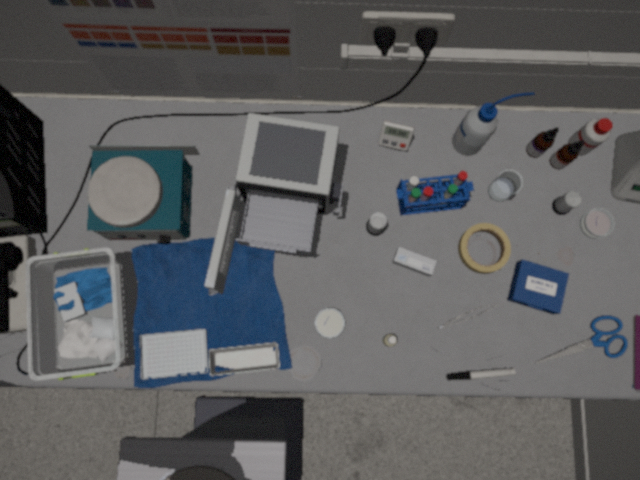

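View pics/side0.png

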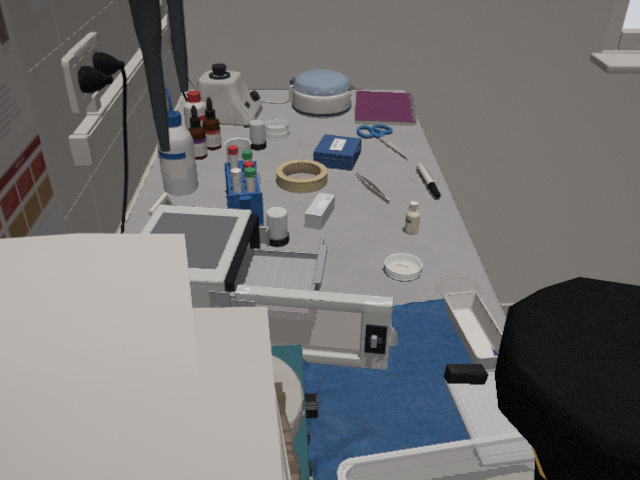

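```bash
cat >> h.py <<'E'
def box(x0,x1,y0,y1,z0,z1): return np.array([[x,y,z] for x in(x0,x1) for y in(y0,y1) for z in(z0,z1)],float)
def T(P,x,y,a):
    c,s=np.cos(a),np.sin(a); P=np.array(P,float); return np.stack([x+c*P[:,0]-s*P[:,1],y+s*P[:,0]+c*P[:,1],P[:,2]],1)
def hull(cam,P):
    m=np.zeros((480*4,640*4),np.uint8); q=np.array([proj(cam,p) for p in P])*4
    cv2.fillConvexPoly(m,cv2.convexHull(q.astype(np.float32)).astype(np.int32),1); return cv2.resize(m*255,(640,480),interpolation=3)/255.
def iou(a,b): return np.minimum(a,b).sum()/np.maximum(a,b).sum()
def doorP(th):  # closed door: from hinge going -y, outer face at x=-9 from hinge axis; opens so free edge goes -x
    P=box(-9,9,-194.5,-4.5,10,116); return T(P,-12,94.5,-th)
E
python3 - <<'E'
from h import *
from scipy.optimize import minimize
c=[atz('top',u,v,120) for u,v in [(250,115),(339,125),(240,187),(328,200)]]; print(np.round(c,0))
M={}
for cam in('top','side'):
    r.get_image(cam)
    for n in('door','slide_pack','tray'): M[cam,n]=r.masks_of(n,cam)[0]['region'].astype(float)
f=(np.array(c[2])+c[3])/2; d=np.array(c[2])-c[3]; yaw=np.arctan2(-d[0],d[1]); print(f,yaw)
g=lambda p:-sum(iou(hull(k,T(doorP(p[3]),p[0],p[1],p[2])),M[k,'door']) for k in('top','side'))
# yaw & door are coupled: hold yaw; fit door
best=minimize(lambda q:g([q[0],q[1],yaw,q[2]]),[f[0],f[1],1.5],method='Nelder-Mead',options=dict(initial_simplex=[[f[0],f[1],1.5],[f[0]+15,f[1],1.5],[f[0],f[1]+15,1.5],[f[0],f[1],1.65]]))
print('door fit',best.x,best.fun)
h=lambda q:-sum(iou(hull(k,T(box(-15.5,15.5,-41,41,0,29),*q)),M[k,'slide_pack']) for k in('top','side'))
s=atz('top',414,261,20); S=np.array([s[0],s[1],-.3])
for s0 in(-.4,.4,0): 
  S[2]=s0; b=minimize(h,S,method='Nelder-Mead',options=dict(initial_simplex=[S,S+[10,0,0],S+[0,10,0],S+[0,0,.2]])); print('pack',b.x,b.fun)
for k in('top','side'):
  y,x=np.where(M[k,'slide_pack']); print(k,x.mean(),y.mean())
for n,k1 in (('lens_canister',(376,223.5)),('petri_a',(330,322)),('oil_bottle',(389.5,339.5))): print(n,atz('top',*k1,30)[:2])
img=r.get_image('top')[:,:,::-1]
a=cv2.resize(img[100:300,190:450],None,fx=3,fy=3,interpolation=cv2.INTER_CUBIC)
q=best.x
def dr(P,col):
    for p in P: u=proj('top',p); cv2.circle(a,(int((u[0]-190+.5)*3),int((u[1]-100+.5)*3)),3,col,-1)
dr(T(doorP(q[2]),q[0],q[1],yaw),(0,0,255)); dr(T(box(0,140,-90,90,0,120),q[0],q[1],yaw),(0,255,0)); dr(T(box(-15.5,15.5,-41,41,0,29),*b.x),(255,0,0))
for t in(.111,): dr(T([[56.5+x-t*1e3,y,54] for x in(-0,-1)for y in(-67.5,67.5)],q[0],q[1],yaw),(255,0,255))
cv2.imwrite('pics/z1.png',a)
E
```

```text
[[ 768.  -76.  120.]
 [ 752. -249.  120.]
 [ 623.  -64.  120.]
 [ 601. -230.  120.]]
[ 611.84048443 -147.34446618  120.        ] -0.12783281439564603
door fit [ 620.74595561 -144.59184883    1.6153959 ] -1.693235194119354Traceback (most recent call last):
  File "<stdin>", line 16, in <module>
    res = _minimize_neldermead(fun, x0, args, callback, bounds=bounds,
                               **options)
    fxcc = func(xcc)
    fx = function(np.copy(x), *(wrapper_args + args))
  File "<stdin>", line 13, in <lambda>
  File "<stdin>", line 13, in <genexpr>
  File "h.py", line 20, in hull
    m=np.zeros((480*4,640*4),np.uint8); q=np.array([proj(cam,p) for p in P])*4
                                                    ~~~~^^^^^^^
  File "h.py", line 9, in proj
    p=r.camera_params(cam); f=240/np.tan(np.radians(p['vfov'])/2); M=np.array(p['cam_to_world'])
ValueError: time passes only in moves, steps and waits
```

```bash
python3 - <<'E'
s=open('h.py').read()
s=s.replace("def ray","_P={k:r.camera_params(k) for k in('top','side')}\ndef ray",1).replace("p=r.camera_params(cam)","p=_P[cam]")
open('h.py','w').write(s)
E
cat > fit.py <<'E'
from h import *
from scipy.optimize import minimize
def nm(f,x,d): 
    x=np.array(x,float); return minimize(f,x,method='Nelder-Mead',options=dict(initial_simplex=np.vstack([x]+[x+np.eye(len(x))[i]*d[i] for i in range(len(x))]),xatol=.05,fatol=1e-4))
M={}
for cam in('top','side'):
    img0=r.get_image(cam)
    for n in('door','slide_pack'): M[cam,n]=r.masks_of(n,cam)[0]['region'].astype(float)
img=r.get_image('top')[:,:,::-1]
cor=np.array([(250,115),(339,125),(240,187),(328,200)]); C3=[[140,90,120],[140,-90,120],[0,90,120],[0,-90,120]]
def g(p):
    e=np.array([proj('top',q) for q in T(C3,p[0],p[1],p[2])])-cor
    return -sum(iou(hull(k,T(doorP(p[3]),*p[:3])),M[k,'door']) for k in('top','side'))+.005*(e**2).sum()
b=nm(g,[615,-146,-.11,1.6],[10,10,.06,.15]); p=b.x; print('cab',p,b.fun)
h=lambda q:-sum(iou(hull(k,T(box(-15.5,15.5,-41,41,0,29),*q)),M[k,'slide_pack']) for k in('top','side'))
s=atz('top',414,261,20); res=[nm(h,[s[0],s[1],a],[10,10,.2]) for a in(-.4,0,.4)]
b=min(res,key=lambda k:k.fun); print('pack',[(k.x.round(2),round(k.fun,2)) for k in res])
for n,k1 in (('can',(376,223.5)),('petri',(330,322)),('oil',(389.5,339.5))): print(n,atz('top',*k1,30)[:2])
a=cv2.resize(img[100:300,190:450],None,fx=3,fy=3,interpolation=cv2.INTER_CUBIC)
def dr(P,col):
    for u in P: u=proj('top',u); cv2.circle(a,(int((u[0]-190+.5)*3),int((u[1]-100+.5)*3)),2,col,-1)
dr(T(doorP(p[3]),*p[:3]),(0,0,255)); dr(T(box(0,140,-90,90,0,120),*p[:3]),(0,255,0)); dr(T(box(-15.5,15.5,-41,41,0,29),*b.x),(255,0,0))
t=111; dr(T([[64-67-t,y,94] for y in(-45,45)]+[[64+x-t,y,54] for x in(-56,56) for y in(-67.5,67.5)],*p[:3]),(255,0,255))
cv2.imwrite('pics/z1.png',a)
E
python3 fit.py
```

```text
Traceback (most recent call last):
  File "fit.py", line 8, in <module>
    for n in('door','slide_pack'): M[cam,n]=r.masks_of(n,cam)[0]['region'].astype(float)
                                            ~~~~~~~~~~~~~~~~~^^^
IndexError: list index out of range
```

Network miss; retry inside the call.

```bash
python3 - <<'E'
s=open('fit.py').read()
s=s.replace("    for n in('door','slide_pack'): M[cam,n]=r.masks_of(n,cam)[0]['region'].astype(float)","""    for n in('door','slide_pack'):
        for _ in range(4):
            L=r.masks_of(n,cam)
            if L and L[0]['p']>.4: M[cam,n]=L[0]['region'].astype(float); break
            r.get_image(cam)""")
open('fit.py','w').write(s)
E
python3 fit.py
```

```text
cab [ 6.17751133e+02 -1.45413044e+02 -1.14705702e-01  1.64116145e+00] -1.389386242752058
pack [(array([ 5.0482e+02, -4.1166e+02, -3.4000e-01]), np.float64(-1.82)), (array([ 5.0436e+02, -4.1166e+02, -3.4000e-01]), np.float64(-1.83)), (array([ 5.0445e+02, -4.1138e+02, -3.2000e-01]), np.float64(-1.82))]
can [ 579.94667758 -330.87165872]
petri [ 379.08228889 -240.54415234]
oil [ 347.56032685 -357.3613336 ]
```

View pics/z1.png

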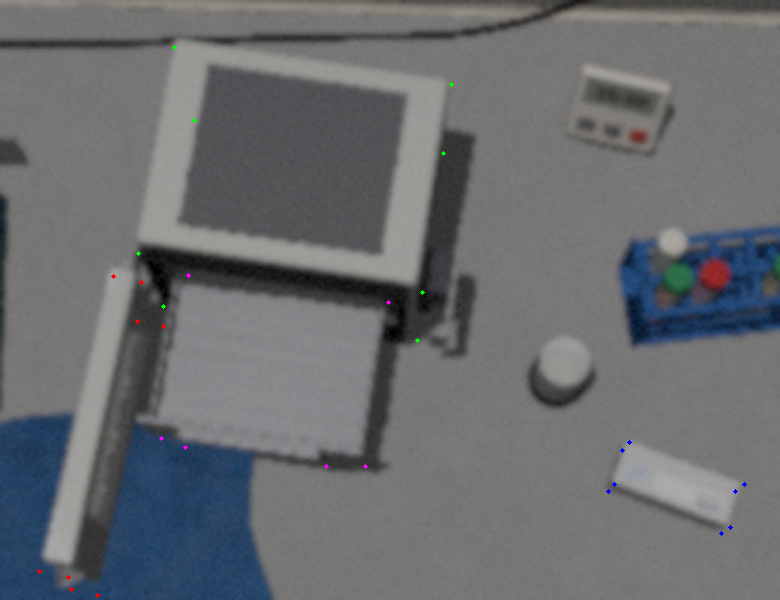

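```bash
cat >> h.py <<'E'
def now():
    s=r.read_state(); R=cv2.Rodrigues(np.array(s['orientation'],float))[0]; return s,np.array(s['tcp_pos']),R
def plan(pos,psi=None,n=None):
    """rows from the measured pose to pos (mm), tool y at heading psi (deg), tool pointing down"""
    s,p,R=now(); d=(R.T@(np.array(pos,float)-p))/10; k=np.degrees(np.arctan2(R[1,1],R[0,1])); n=n or int(np.ceil(np.abs(d).max()/5.8))
    out=f"t {s['time']:.2f} tcp {p.round(1)} psi {k:.1f} tilt {np.round(R[:2,2],3)} -> n={n} slide {np.round(d/n,3)}"
    if psi is not None: out+=f" turn z total {np.radians(k-psi):.3f}"
    print(out)
E
P='python3 -m pendant'
A='{"angular":[0,0,0],"slide":[-4.9,-3.56,0],"fingers":7}'
$P '[{"angular":[0,0,0],"slide":[-2.5,-1.8,0],"fingers":7},{"angular":[0,0,0],"slide":[-4.9,-3.56,0],"fingers":7},{"angular":[0,0,0],"slide":[-4.9,-3.56,0],"fingers":7},{"angular":[0,0,0],"slide":[-4.9,-3.56,0],"fingers":7},{"angular":[0,0,0],"slide":[-4.9,-3.56,0],"fingers":7}]'
$P '[{"angular":[0,0,0],"slide":[-4.9,-3.56,0],"fingers":7},{"angular":[0,0,0],"slide":[-4.9,-3.56,0],"fingers":7},{"angular":[0,0,0],"slide":[-4.9,-3.56,0],"fingers":7},{"angular":[0,0,0],"slide":[-2.4,-5.2,0],"fingers":7},{"angular":[0,0,0],"slide":[-2,-5.3,0],"fingers":7}]'
python3 -c "
from h import *
plan([504,-411,150],-19.5); print(now()[0]['joints'].round(2))"
```

```text
time: 2.38
tcp_pos: [319.2, 313.8, 231.6]
orientation: [0.428, 3.112, 0.002]
force: [0.8, -0.4, 0.7]
gripper_width: 69.9
grasp_force: 0.0
time: 3.0
tcp_pos: [445.4, 57.8, 231.5]
orientation: [0.429, 3.111, -0.0]
force: [0.1, -0.1, -0.1]
gripper_width: 69.9
grasp_force: 0.0
t 3.00 tcp [445.4  57.8 231.5] psi 74.3 tilt [ 0.001 -0.   ] -> n=8 slide [-2.291 -5.443  1.02 ] turn z total 1.637
[-0.59  0.1   0.47  1.78 -0.05  1.27  1.18]
```

```bash
P='python3 -m pendant'
$P '[{"angular":[0,0,0],"slide":[-2.3,-5.44,1],"fingers":7},{"angular":[0,0,0],"slide":[-2.3,-5.44,1],"fingers":7},{"angular":[0,0,0],"slide":[-2.3,-5.44,1],"fingers":7},{"angular":[0,0,0],"slide":[-2.3,-5.44,1],"fingers":7},{"angular":[0,0,0],"slide":[-2.3,-5.44,1],"fingers":7}]' | head -2
$P '[{"angular":[0,0,0],"slide":[-2.3,-5.44,1],"fingers":7},{"angular":[0,0,0],"slide":[-2.3,-5.44,1],"fingers":7},{"angular":[0,0,0],"slide":[-2.3,-5.44,1],"fingers":7},{"angular":[0,0,0.18],"slide":[0,0,0],"fingers":7},{"angular":[0,0,0.18],"slide":[0,0,0],"fingers":7}]' | head -2
$P '[{"angular":[0,0,0.18],"slide":[0,0,0],"fingers":7},{"angular":[0,0,0.18],"slide":[0,0,0],"fingers":7},{"angular":[0,0,0.18],"slide":[0,0,0],"fingers":7},{"angular":[0,0,0.18],"slide":[0,0,0],"fingers":7},{"angular":[0,0,0.18],"slide":[0,0,0],"fingers":7}]' | head -2
$P '[{"angular":[0,0,0.18],"slide":[0,0,0],"fingers":7},{"angular":[0,0,0.18],"slide":[0,0,0],"fingers":7},{"angular":[0,0,0],"slide":[0,0,0],"fingers":7}]' | head -2
python3 -c "
from h import *
plan([504,-411,150],-19.5); print(now()[0]['joints'].round(2))
a=[r.get_image(c)[:,:,::-1] for c in ('side','top')]
a=[cv2.resize(a[0][140:300,220:480],(780,480)),]
cv2.imwrite('pics/g1.png',a[0])"
```

```text
time: 3.62
tcp_pos: [482.5, -234.6, 181.3]
time: 4.25
tcp_pos: [503.6, -410.2, 150.5]
time: 4.88
tcp_pos: [504.6, -408.6, 151.1]
time: 5.25
tcp_pos: [504.5, -408.6, 150.9]
t 5.25 tcp [ 504.5 -408.6  150.9] psi -18.3 tilt [-0.001  0.   ] -> n=1 slide [-0.244  0.026  0.091] turn z total 0.020
[ 0.09  0.75  1.02  1.36 -0.63  1.37  0.78]
```

View pics/g1.png

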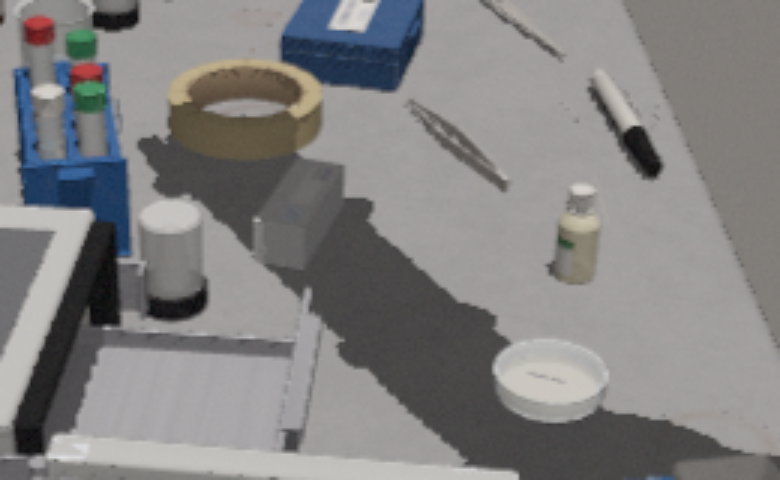

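```bash
P='python3 -m pendant'
$P '[{"angular":[0,0,0.02],"slide":[-0.24,0,3],"fingers":7},{"angular":[0,0,0],"slide":[0,0,4],"fingers":7},{"angular":[0,0,0],"slide":[0,0,4],"fingers":7},{"angular":[0,0,0],"slide":[0,0,2.5],"fingers":7},{"angular":[0,0,0],"slide":[0,0,1],"fingers":7}]'
$P '[{"angular":[0,0,0],"slide":[0,0,0],"fingers":2},{"angular":[0,0,0],"slide":[0,0,0],"fingers":2},{"angular":[0,0,0],"slide":[0,0,0],"fingers":2},{"angular":[0,0,0],"slide":[0,0,0],"fingers":2},{"angular":[0,0,0],"slide":[0,0,0],"fingers":2}]'
python3 -c "
from h import *
plan([504,-411,150],-19.5)"
```

```text
time: 5.98
tcp_pos: [503.0, -410.0, 4.5]
orientation: [-2.564, -1.81, -0.0]
force: [0.2, -0.3, 0.3]
gripper_width: 70.2
grasp_force: 0.0
time: 6.6
tcp_pos: [504.4, -412.4, 8.3]
orientation: [2.565, 1.808, 0.001]
force: [0.4, -0.5, 5.8]
gripper_width: 29.9
grasp_force: 62.3
t 6.60 tcp [ 504.4 -412.4    8.3] psi -19.6 tilt [ 0.003 -0.002] -> n=3 slide [ 0.032 -0.014 -4.725] turn z total -0.002
```

```bash
P='python3 -m pendant'
$P '[{"angular":[0,0,0],"slide":[0,0,-1.5],"fingers":2},{"angular":[0,0,0],"slide":[0,0,-4],"fingers":2},{"angular":[0,0,0],"slide":[0,0,-5],"fingers":2},{"angular":[0,0,-0.11],"slide":[0,0,-5],"fingers":2},{"angular":[0,0,-0.11],"slide":[0,0,0],"fingers":2}]'
python3 - <<'E'
from h import *
for u,v in [(160,412),(363,452),(270,365)]: print('floor',atz('top',190+u/3,100+v/3,54).round(0))
for u,v in [(178,432),(320,460),(137,418),(380,465)]: print('lip',atz('top',190+u/3,100+v/3,94).round(0))
p=(621,-144,-.12); print(T([[-46,0,54],[-113,0,94]],*p))
plan([575,-138,150],-6.9)
a=r.get_image('top')[:,:,::-1]
a=cv2.resize(a[170:300,190:390],(800,520),interpolation=cv2.INTER_CUBIC)
t=111
for t,col in((105,(0,0,255)),(117,(0,255,0))):
  for q in T([[64-67-t,y,94] for y in(-45,45)]+[[64-60-t,y,94] for y in(-72,72)],*p):
    u=proj('top',q); cv2.circle(a,(int((u[0]-189.5)*4),int((u[1]-169.5)*4)),3,col,-1)
for q in T([[0,y,120] for y in(-90,90)],*p):
    u=proj('top',q); cv2.circle(a,(int((u[0]-189.5)*4),int((u[1]-169.5)*4)),3,(255,0,0),-1)
for th in(1.6,):
  for q in T(doorP(th),*p):
    u=proj('top',q); cv2.circle(a,(int((u[0]-189.5)*4),int((u[1]-169.5)*4)),3,(255,0,255),-1)
cv2.imwrite('pics/g2.png',a)
E
```

```text
time: 7.22
tcp_pos: [504.4, -414.1, 167.1]
orientation: [2.343, 2.078, -0.0]
force: [-0.4, -0.1, -3.0]
gripper_width: 29.6
grasp_force: 61.6
floor [540. -66.  54.]
floor [ 516. -200.   54.]
floor [ 573. -137.   54.]
lip [519. -84.  94.]
lip [ 503. -174.   94.]
lip [527. -57.  94.]
lip [ 500. -211.   94.]
[[ 575.33080275 -138.49323846   54.        ]
 [ 508.81262415 -130.47252058   94.        ]]
t 7.22 tcp [ 504.4 -414.1  167.1] psi -6.9 tilt [ 0.006 -0.007] -> n=5 slide [5.652 0.741 0.313] turn z total 0.001
```

View pics/g2.png

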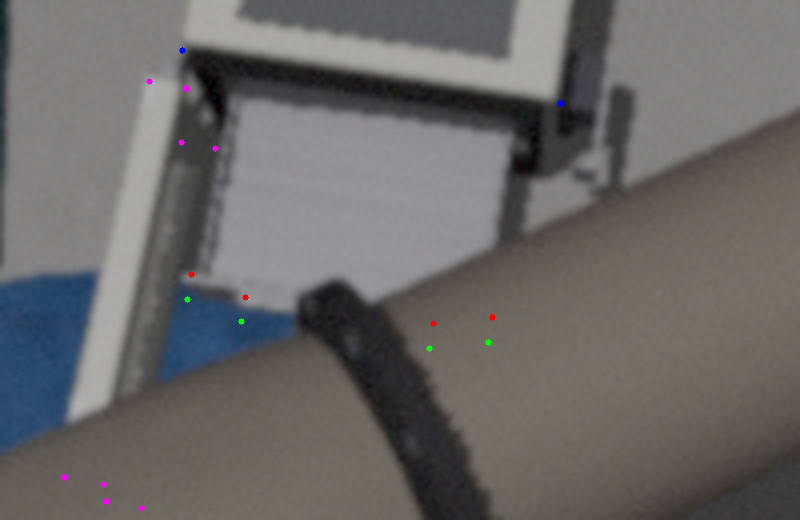

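```bash
P='python3 -m pendant'
$P '[{"angular":[0,0,0],"slide":[3,0.4,0],"fingers":2},{"angular":[0,0,0],"slide":[5.6,0.74,0],"fingers":2},{"angular":[0,0,0],"slide":[5.6,0.74,0],"fingers":2},{"angular":[0,0,0],"slide":[5.6,0.74,0],"fingers":2},{"angular":[0,0,0],"slide":[5.6,0.74,0],"fingers":2}]' | head -2
$P '[{"angular":[0,0,0],"slide":[2.8,0.4,0],"fingers":2},{"angular":[0,0,0],"slide":[0,0,0],"fingers":2}]' | sed -n '1,2p;4p'
python3 - <<'E'
from h import *
plan([576,-138.6,80],-6.9); print(now()[0]['joints'].round(2))
a=r.get_image('side')[:,:,::-1]
cv2.imwrite('pics/g3.png',a)
E
```

```text
time: 7.9
tcp_pos: [567.4, -160.8, 160.6]
time: 8.15
tcp_pos: [575.9, -131.0, 160.0]
force: [-0.9, -0.4, -1.4]
t 8.15 tcp [ 575.9 -131.   160. ] psi -6.7 tilt [-0.002  0.003] -> n=2 slide [-0.389  0.059  3.998] turn z total 0.003
[-0.46  0.62  1.03  1.53 -0.55  1.31  0.52]
```

View pics/g3.png

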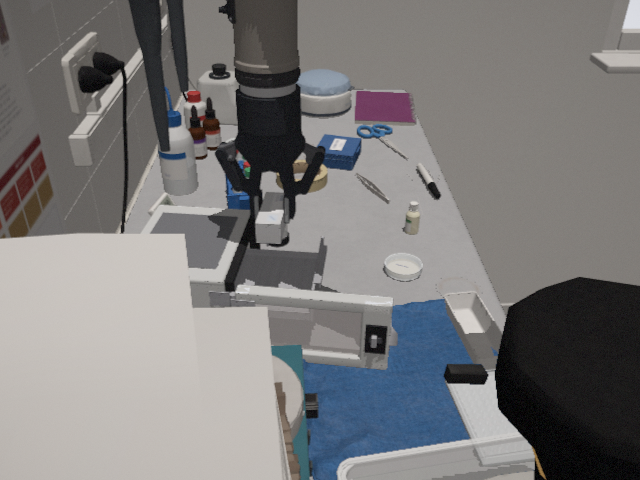

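```bash
P='python3 -m pendant'
$P '[{"angular":[0,0,0],"slide":[-0.74,-1.12,1],"fingers":2},{"angular":[0,0,0],"slide":[0,0,3],"fingers":2},{"angular":[0,0,0],"slide":[0,0,3],"fingers":2},{"angular":[0,0,0],"slide":[0,0,1.6],"fingers":2},{"angular":[0,0,0],"slide":[0,0,0.4],"fingers":2}]' | sed -n '1,2p;4p'
for i in 1 ; do $P '[{"angular":[0,0,0],"slide":[0,0,0.2],"fingers":2},{"angular":[0,0,0],"slide":[0,0,0],"fingers":2}]' | sed -n '1,2p;4p'; done
$P '[{"angular":[0,0,0],"slide":[0,0,0.2],"fingers":2},{"angular":[0,0,0],"slide":[0,0,0],"fingers":2}]' | sed -n '1,2p;4p'
```

```text
time: 8.82
tcp_pos: [562.3, -142.9, 70.5]
force: [0.2, -0.9, -2.0]
time: 9.07
tcp_pos: [564.0, -142.4, 70.2]
force: [-0.2, -0.1, -2.3]
time: 9.32
tcp_pos: [563.5, -141.8, 67.5]
force: [-0.2, 0.1, -1.9]
```

```bash
P='python3 -m pendant'
$P '[{"angular":[0,0,0],"slide":[0,0,0.3],"fingers":2},{"angular":[0,0,0],"slide":[0,0,0],"fingers":2}]' | sed -n '2p;4p'
$P '[{"angular":[0,0,0],"slide":[0,0,0.2],"fingers":2},{"angular":[0,0,0],"slide":[0,0,0],"fingers":2}]' | sed -n '2p;4p'
```

```text
tcp_pos: [563.2, -141.7, 64.0]
force: [-0.0, -0.0, -1.3]
tcp_pos: [563.4, -142.0, 62.3]
force: [-0.6, -0.1, -2.4]
```

```bash
P='python3 -m pendant'
$P '[{"angular":[0,0,0],"slide":[0,0,0.15],"fingers":2},{"angular":[0,0,0],"slide":[0,0,0],"fingers":2}]' | sed -n '2p;4p'
$P '[{"angular":[0,0,0],"slide":[0,0,0.15],"fingers":2},{"angular":[0,0,0],"slide":[0,0,0],"fingers":2}]' | sed -n '2p;4p'
```

```text
tcp_pos: [564.2, -142.1, 62.1]
force: [-0.8, 1.4, 5.3]
tcp_pos: [565.4, -142.2, 62.1]
force: [-0.3, 2.9, 10.0]
```

Floor contact at 62 as predicted. Open a little and lift away.

```bash
P='python3 -m pendant'
$P '[{"angular":[0,0,0],"slide":[0,0,-0.2],"fingers":2.2},{"angular":[0,0,0],"slide":[0,0,0],"fingers":4.3},{"angular":[0,0,0],"slide":[0,0,0],"fingers":4.3},{"angular":[0,0,0],"slide":[0,0,0],"fingers":4.3},{"angular":[0,0,0],"slide":[0,0,-0.5],"fingers":4.3}]'
$P '[{"angular":[0,0,0],"slide":[0,0,-1],"fingers":4.3},{"angular":[0,0,0],"slide":[0,0,-4],"fingers":4.3},{"angular":[0,0,0],"slide":[0,0,-5],"fingers":4.3},{"angular":[0,0,0],"slide":[0,0,-4],"fingers":4.3},{"angular":[0,0,0],"slide":[0,0,0],"fingers":0}]'
python3 - <<'E'
from h import *
plan([470,-126,100],83.1)
a=r.get_image('side')[:,:,::-1]
a=cv2.resize(a[180:390,130:430],(800,560),interpolation=cv2.INTER_CUBIC)
cv2.imwrite('pics/g4.png',a)
E
```

```text
time: 10.95
tcp_pos: [562.9, -141.8, 65.9]
orientation: [-2.353, -2.08, 0.001]
force: [-0.0, 0.9, -0.3]
gripper_width: 43.1
grasp_force: 0.0
time: 11.58
tcp_pos: [565.4, -143.8, 211.0]
orientation: [2.349, 2.075, 0.007]
force: [-0.6, -0.2, 0.0]
gripper_width: 26.4
grasp_force: 0.0
t 11.57 tcp [ 565.4 -143.8  211. ] psi -7.1 tilt [ 0.008 -0.003] -> n=2 slide [ 0.307 -4.891  5.507] turn z total -1.574
```

View pics/g4.png

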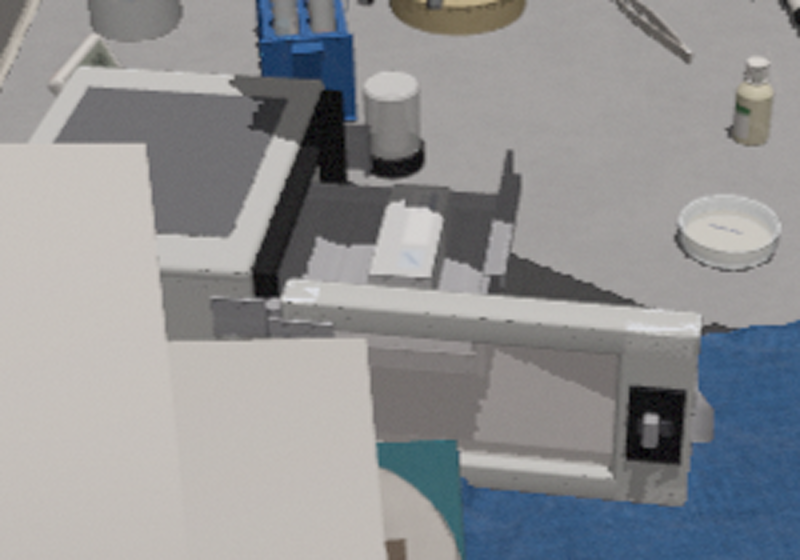

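```bash
P='python3 -m pendant'
$P '[{"angular":[0,0,0],"slide":[0.3,-4.7,0],"fingers":0},{"angular":[0,0,0],"slide":[0.3,-4.7,0],"fingers":0},{"angular":[0,0,0],"slide":[0,0,4.5],"fingers":0},{"angular":[0,0,0],"slide":[0,0,4.5],"fingers":0},{"angular":[0,0,0],"slide":[0,0,4.3],"fingers":0}]' | head -2
$P '[{"angular":[0,0,0],"slide":[0,0,0],"fingers":0},{"angular":[0,0,0],"slide":[0,1,0],"fingers":0},{"angular":[0,0,0],"slide":[0,0.5,0],"fingers":0},{"angular":[0,0,0],"slide":[0,0,0],"fingers":0}]'
python3 - <<'E'
from h import *
plan([503,-129.7,78],-6.9)
E
```

```text
time: 12.25
tcp_pos: [469.8, -123.3, 71.2]
time: 12.75
tcp_pos: [487.4, -126.7, 74.6]
orientation: [2.351, 2.08, 0.002]
force: [0.2, -0.8, -1.0]
gripper_width: 0.1
grasp_force: 0.0
t 12.75 tcp [ 487.4 -126.7   74.6] psi -7.0 tilt [ 0.003 -0.001] -> n=1 slide [-0.106  1.583 -0.331] turn z total -0.002
```

```bash
P='python3 -m pendant'
$P '[{"angular":[0,0,0],"slide":[0,0.4,-0.3],"fingers":0},{"angular":[0,0,0],"slide":[0,0.5,0],"fingers":0},{"angular":[0,0,0],"slide":[0,0.6,0],"fingers":0},{"angular":[0,0,0],"slide":[0,0.7,0],"fingers":0},{"angular":[0,0,0],"slide":[0,0.8,0],"fingers":0}]'|sed -n '2p;4p'
$P '[{"angular":[0,0,0],"slide":[0,0.9,0],"fingers":0},{"angular":[0,0,0],"slide":[0,0.9,0],"fingers":0},{"angular":[0,0,0],"slide":[0,0.9,0],"fingers":0},{"angular":[0,0,0],"slide":[0,0.9,0],"fingers":0},{"angular":[0,0,0],"slide":[0,0.9,0],"fingers":0}]'|sed -n '2p;4p'
python3 - <<'E'
from h import *
s,p,R=now(); 
d=p-[621,-144,0]; print('cab x',d[0]*np.cos(.12)-d[1]*np.sin(.12),'cab y',d[0]*np.sin(.12)+d[1]*np.cos(.12))
plan([603,-143,78],-6.9)
E
```

```text
tcp_pos: [515.5, -130.0, 76.1]
force: [-2.1, -0.3, 1.3]
tcp_pos: [560.5, -136.0, 76.2]
force: [-1.7, -1.4, -0.5]
cab x -60.99989153490507 cab y 0.7307132973536286
t 14.00 tcp [ 560.5 -136.    76.2] psi -7.1 tilt [-0.    -0.001] -> n=1 slide [-0.175  4.302 -0.183] turn z total -0.003
```

```bash
P='python3 -m pendant'
$P '[{"angular":[0,0,0],"slide":[0,0.8,0],"fingers":0},{"angular":[0,0,0],"slide":[0,0.7,0],"fingers":0},{"angular":[0,0,0],"slide":[0,0.6,0],"fingers":0},{"angular":[0,0,0],"slide":[0,0.4,0],"fingers":0},{"angular":[0,0,0],"slide":[0,0.3,0],"fingers":0}]'|sed -n '2p;4p'
$P '[{"angular":[0,0,0],"slide":[0,0.2,0],"fingers":0},{"angular":[0,0,0],"slide":[0,0.2,0],"fingers":0},{"angular":[0,0,0],"slide":[0,0.2,0],"fingers":0}]'|sed -n '2p;4p'
```

```text
tcp_pos: [588.2, -138.8, 76.3]
force: [-2.8, -1.9, -0.4]
tcp_pos: [593.9, -139.6, 76.3]
force: [-0.8, -0.3, -0.6]
```

```bash
P='python3 -m pendant'
$P '[{"angular":[0,0,0],"slide":[0,0.2,0],"fingers":0},{"angular":[0,0,0],"slide":[0,0.1,0],"fingers":0}]'|sed -n '2p;4p'
```

```text
tcp_pos: [597.0, -140.0, 76.3]
force: [-2.2, -1.0, -0.0]
```

```bash
P='python3 -m pendant'
$P '[{"angular":[0,0,0],"slide":[0,0.2,0],"fingers":0},{"angular":[0,0,0],"slide":[0,0.1,0],"fingers":0}]'|sed -n '2p;4p'
$P '[{"angular":[0,0,0],"slide":[0,0.15,0],"fingers":0},{"angular":[0,0,0],"slide":[0,0.05,0],"fingers":0}]'|sed -n '2p;4p'
```

```text
tcp_pos: [599.0, -140.2, 76.3]
force: [-5.8, -0.5, 3.6]
tcp_pos: [598.9, -140.2, 76.3]
force: [-9.6, 1.3, 6.1]
```

```bash
P='python3 -m pendant'
$P '[{"angular":[0,0,0],"slide":[0,0.15,0],"fingers":0},{"angular":[0,0,0],"slide":[0,0,0],"fingers":0}]'|sed -n '2p;4p'
```

```text
tcp_pos: [598.9, -140.1, 76.2]
force: [-12.0, 2.6, 6.1]
```

```bash
P='python3 -m pendant'
$P '[{"angular":[0,0,0],"slide":[0,0.15,0],"fingers":0},{"angular":[0,0,0],"slide":[0,0,0],"fingers":0}]'|sed -n '2p;4p'
```

```text
tcp_pos: [598.9, -140.1, 76.3]
force: [-15.5, 2.7, 10.8]
```

```bash
P='python3 -m pendant'
$P '[{"angular":[0,0,0],"slide":[0,-0.5,0],"fingers":0},{"angular":[0,0,0],"slide":[0,-3,0],"fingers":0},{"angular":[0,0,0],"slide":[0,-3,-3],"fingers":0},{"angular":[0,0,0],"slide":[0,-4,-5],"fingers":0},{"angular":[0,0,0],"slide":[0,-3,-5],"fingers":0}]'|sed -n '2p;4p'
python3 - <<'E'
from h import *
p=(621,-144,-.12)
b=r.get_image('side')[:,:,::-1]; a=r.get_image('top')[:,:,::-1]
def pts(c,P,a,x,y,f,col):
  for q in P:
    u=proj(c,q); cv2.circle(a,(int((u[0]+.5-x)*f),int((u[1]+.5-y)*f)),2,col,-1)
a=cv2.resize(a[100:310,190:340],(400,560),interpolation=cv2.INTER_CUBIC); f=400/150
b=cv2.resize(b[190:400,220:370],(400,560),interpolation=cv2.INTER_CUBIC)
for th,col in((1.55,(255,0,255)),(1.6,(0,0,255))): pts('top',T(doorP(th),*p)[[1,3,5,7]],a,190,100,f,col); pts('side',T(doorP(th),*p)[[1,3,5,7]],b,220,190,f,col)
L=T([[-3,y,94] for y in(-45,45)]+[[4,y,94] for y in(-72,72)],*p)
pts('top',L,a,190,100,f,(0,255,0)); pts('side',L,b,220,190,f,(0,255,0))
cv2.imwrite('pics/g5.png',np.hstack([a,b])); plan([450,-60,100],83)
E
```

```text
tcp_pos: [471.6, -123.7, 206.3]
force: [0.7, 1.5, 2.2]
t 16.98 tcp [ 473.5 -125.9  210.2] psi -7.1 tilt [0.011 0.002] -> n=2 slide [ 3.11  -1.635  5.503] turn z total -1.573
```

View pics/g5.png

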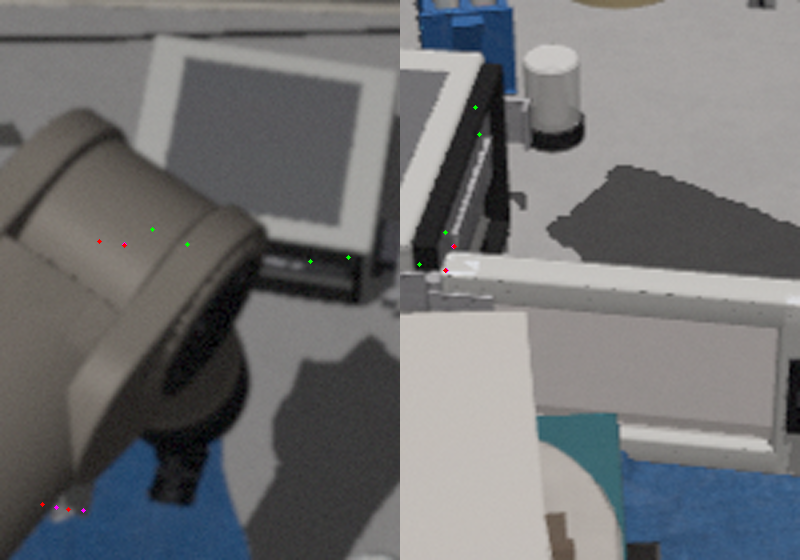

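```bash
cat >> h.py <<'E'
CAB=(618,-144,-.118)
def dpos(th,rad=150,gap=0,z=92):
    H=T([[-12,94.5,z]],*CAB)[0]; a=CAB[2]-np.pi/2-th; d=np.array([np.cos(a),np.sin(a),0]); n=np.array([np.cos(a-np.pi/2),np.sin(a-np.pi/2),0])
    return H+rad*d+(9+11*abs(np.sin(th))+14.5*abs(np.cos(th))+gap)*n
E
python3 - <<'E'
from h import *
s,p,R=now(); print(s['joints'].round(2))
q=dpos(1.6,gap=35); plan([q[0],q[1],210]); print(q.round(0))
prev=q
for th in [1.6]+list(np.arange(1.5,.15,-.1)): x=dpos(th); print(round(th,2),x.round(0),np.round(R.T@(x-prev)/10,2)); prev=x
E
```

```text
[-0.7   0.35  1.19  1.74 -0.35  1.27  0.45]
t 16.98 tcp [ 473.5 -125.9  210.2] psi -7.1 tilt [0.011 0.002] -> n=3 slide [ 5.109 -0.521  0.017]
[477.  28.  92.]
1.6 [472.  -7.  92.] [-3.5  -0.08 -0.01]
1.5 [468. -21.  92.] [-1.45 -0.17 -0.01]
1.4 [466. -34.  92.] [-1.39 -0.04 -0.  ]
1.3 [465. -48.  92.] [-1.4   0.09 -0.  ]
1.2 [466. -63.  92.] [-1.4   0.22 -0.  ]
1.1 [468. -77.  92.] [-1.39  0.36 -0.  ]
1.0 [471. -91.  92.] [-1.36  0.5   0.  ]
0.9 [ 476. -105.   92.] [-1.33  0.63  0.  ]
0.8 [ 482. -118.   92.] [-1.27  0.77  0.  ]
0.7 [ 489. -131.   92.] [-1.2   0.91  0.01]
0.6 [ 498. -144.   92.] [-1.12  1.04  0.01]
0.5 [ 508. -155.   92.] [-1.02  1.16  0.01]
0.4 [ 520. -166.   92.] [-0.9   1.27  0.01]
0.3 [ 532. -175.   92.] [-0.77  1.37  0.01]
0.2 [ 546. -183.   92.] [-0.63  1.46  0.01]
```

```bash
P='python3 -m pendant'
$P '[{"angular":[0,0,0],"slide":[3,-0.5,0],"fingers":0},{"angular":[0,0,0],"slide":[5,-0.5,0],"fingers":0},{"angular":[0,0,0],"slide":[5,-0.5,0],"fingers":0},{"angular":[0,0,0],"slide":[2.3,-0.1,0],"fingers":0},{"angular":[0,0,0],"slide":[0,0,0],"fingers":0}]'|sed -n '2p;4p'
python3 -c "
from h import *
print(now()[0]['joints'].round(2)); plan(dpos(1.6,gap=35))"
```

```text
tcp_pos: [475.5, 32.4, 204.8]
force: [0.6, -0.7, 0.0]
[-1.05  0.32  1.2   1.78 -0.32  1.26  0.11]
t 17.60 tcp [475.5  32.4 204.8] psi -6.7 tilt [0.001 0.001] -> n=2 slide [-0.209  0.091  5.64 ]
```

```bash
P='python3 -m pendant'
$P '[{"angular":[0,0,0],"slide":[0,0,3],"fingers":0},{"angular":[0,0,0],"slide":[0,0,4],"fingers":0},{"angular":[0,0,0],"slide":[0,0,3],"fingers":0},{"angular":[0,0,0],"slide":[-0.2,0,1.2],"fingers":0},{"angular":[0,0,0],"slide":[0,0,0],"fingers":0}]'|sed -n '2p;4p'
python3 -c "
from h import *
print(now()[0]['joints'].round(2)); plan(dpos(1.6,gap=0))"
```

```text
tcp_pos: [474.4, 25.8, 93.1]
force: [0.7, -0.2, 0.3]
[-0.91  0.46  1.07  1.93 -0.48  1.03  0.25]
t 18.23 tcp [474.4  25.8  93.1] psi -7.2 tilt [-0.    -0.001] -> n=1 slide [-3.242  0.146  0.114]
```

```bash
P='python3 -m pendant'
$P '[{"angular":[0,0,0],"slide":[-0.9,0,0],"fingers":0},{"angular":[0,0,0],"slide":[-0.7,0,0],"fingers":0},{"angular":[0,0,0],"slide":[-0.7,0,0],"fingers":0},{"angular":[0,0,0],"slide":[-0.7,0,0],"fingers":0},{"angular":[0,0,0],"slide":[-0.7,0,0],"fingers":0}]'|sed -n '2p;4p'
$P '[{"angular":[0,0,0],"slide":[-0.8,-0.1,0],"fingers":0},{"angular":[0,0,0],"slide":[-0.8,-0.05,0],"fingers":0},{"angular":[0,0,0],"slide":[-0.9,0,0],"fingers":0},{"angular":[0,0,0],"slide":[-0.9,0,0],"fingers":0},{"angular":[0,0,0],"slide":[-0.9,0.05,0],"fingers":0}]'|sed -n '2p;4p'
$P '[{"angular":[0,0,0],"slide":[-1,0.07,0],"fingers":0},{"angular":[0,0,0],"slide":[-1,0.15,0],"fingers":0},{"angular":[0,0,0],"slide":[-1,0.15,0],"fingers":0},{"angular":[0,0,0],"slide":[-1,0.2,0],"fingers":0},{"angular":[0,0,0],"slide":[-1,0.25,0],"fingers":0}]'|sed -n '2p;4p'
python3 - <<'E'
from h import *
plan(dpos(1.0))
b=r.get_image('side')[:,:,::-1]; r.get_image('top')
cv2.imwrite('pics/g6.png',cv2.resize(b[130:400,130:470],(680,540)))
E
```

```text
tcp_pos: [469.8, -9.8, 93.2]
force: [1.2, 0.0, 0.6]
tcp_pos: [463.5, -52.6, 93.1]
force: [-0.4, 1.3, -0.1]
tcp_pos: [465.7, -103.3, 93.1]
force: [-0.6, -0.2, -0.3]
t 20.10 tcp [ 465.7 -103.3   93.1] psi -7.0 tilt [-0.  0.] -> n=1 slide [1.294 0.37  0.108]
```

View pics/g6.png

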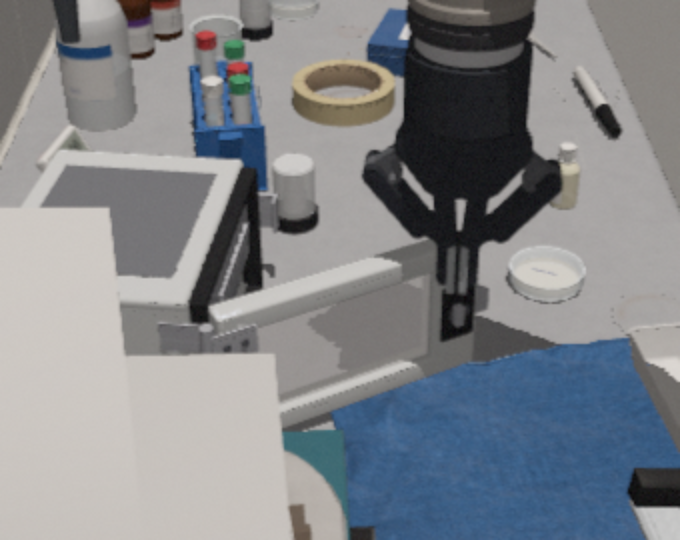

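```bash
python3 - <<'E'
from h import *
s,prev,R=now()
for i,th in enumerate([.9,.8,.7,.6,.5,.4,.3,.25,.2]):
    x=dpos(th,rad=max(150,157-i*1.5)); print(round(th,2),x.round(0),np.round(R.T@(x-prev)/10,2)); prev=x
E
```

```text
0.9 [ 470. -109.   92.] [-0.35  0.44  0.13]
0.8 [ 477. -122.   92.] [-1.22  0.93  0.  ]
0.7 [ 486. -134.   92.] [-1.12  1.04  0.  ]
0.6 [ 496. -146.   92.] [-1.02  1.15  0.  ]
0.5 [ 508. -156.   92.] [-0.9   1.25  0.  ]
0.4 [ 520. -166.   92.] [-0.81  1.32  0.  ]
0.3 [ 532. -175.   92.] [-0.77  1.37  0.  ]
0.25 [ 539. -179.   92.] [-0.33  0.72  0.  ]
0.2 [ 546. -183.   92.] [-0.3   0.74  0.  ]
```

```bash
P='python3 -m pendant'
$P '[{"angular":[0,0,0],"slide":[-0.35,0.44,0.1],"fingers":0},{"angular":[0,0,0],"slide":[-0.6,0.46,0],"fingers":0},{"angular":[0,0,0],"slide":[-0.6,0.46,0],"fingers":0},{"angular":[0,0,0],"slide":[-0.56,0.52,0],"fingers":0},{"angular":[0,0,0],"slide":[-0.56,0.52,0],"fingers":0}]'|sed -n '2p;4p'
$P '[{"angular":[0,0,0],"slide":[-0.51,0.57,0],"fingers":0},{"angular":[0,0,0],"slide":[-0.51,0.57,0],"fingers":0},{"angular":[0,0,0],"slide":[-0.45,0.62,0],"fingers":0},{"angular":[0,0,0],"slide":[-0.45,0.62,0],"fingers":0},{"angular":[0,0,0],"slide":[-0.4,0.66,0],"fingers":0}]'|sed -n '2p;4p'
$P '[{"angular":[0,0,0],"slide":[-0.4,0.66,0],"fingers":0},{"angular":[0,0,0],"slide":[-0.39,0.68,0],"fingers":0},{"angular":[0,0,0],"slide":[-0.38,0.68,0],"fingers":0},{"angular":[0,0,0],"slide":[-0.25,0.4,0],"fingers":0},{"angular":[0,0,0],"slide":[0,0,0],"fingers":0}]'|sed -n '2p;4p'
python3 - <<'E'
from h import *
s,prev,R=now(); plan(dpos(.25))
for i,th in enumerate([.2,.15,.12,.08,.04,0]):
    x=dpos(th); print(round(th,2),x.round(0),np.round(R.T@(x-prev)/10,2)); prev=x
b=r.get_image('side')[:,:,::-1]; r.get_image('top')
cv2.imwrite('pics/g7.png',cv2.resize(b[180:350,200:430],(690,510)))
E
```

```text
tcp_pos: [486.4, -132.6, 92.1]
force: [-0.3, -0.3, -0.3]
tcp_pos: [513.9, -159.2, 92.1]
force: [-0.5, 0.4, -0.3]
tcp_pos: [536.0, -176.3, 92.1]
force: [0.8, -0.9, 0.9]
t 22.07 tcp [ 536.  -176.3   92.1] psi -7.1 tilt [ 0. -0.] -> n=1 slide [-0.273  0.358  0.013]
0.2 [ 546. -183.   92.] [-0.57  1.1   0.01]
0.15 [ 553. -187.   92.] [-0.26  0.76  0.  ]
0.12 [ 558. -189.   92.] [-0.14  0.46  0.  ]
0.08 [ 564. -191.   92.] [-0.16  0.63  0.  ]
0.04 [ 570. -193.   92.] [-0.13  0.63  0.  ]
0 [ 576. -195.   92.] [-0.1   0.64  0.  ]
```

View pics/g7.png

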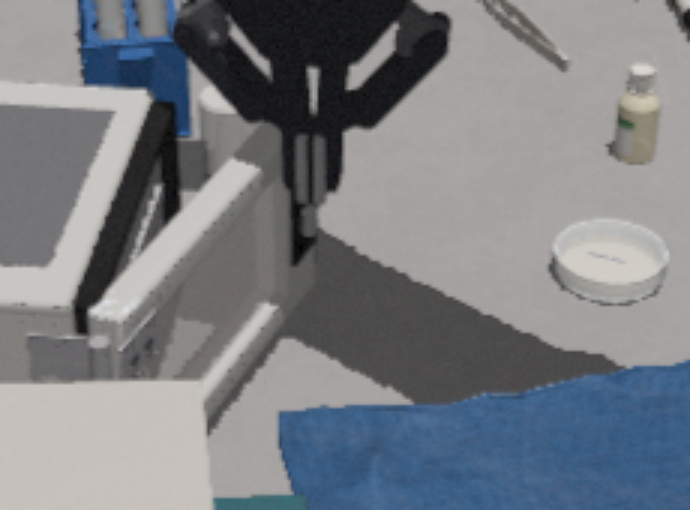

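```bash
P='python3 -m pendant'
$P '[{"angular":[0,0,0],"slide":[-0.27,0.5,0],"fingers":0},{"angular":[0,0,0],"slide":[-0.25,0.5,0],"fingers":0},{"angular":[0,0,0],"slide":[-0.2,0.5,0],"fingers":0},{"angular":[0,0,0],"slide":[-0.1,0.4,0],"fingers":0},{"angular":[0,0,0],"slide":[0,0,0],"fingers":0}]'|sed -n '2p;4p'
$P '[{"angular":[0,0,0],"slide":[-0.06,0.2,0],"fingers":0},{"angular":[0,0,0],"slide":[-0.06,0.2,0],"fingers":0},{"angular":[0,0,0],"slide":[0,0,0],"fingers":0}]'|sed -n '2p;4p'
$P '[{"angular":[0,0,0],"slide":[-0.05,0.2,0],"fingers":0},{"angular":[0,0,0],"slide":[0,0,0],"fingers":0}]'|sed -n '2p;4p'
```

```text
tcp_pos: [553.9, -186.7, 92.1]
force: [0.4, -0.7, -0.8]
tcp_pos: [557.6, -188.0, 92.1]
force: [-0.3, 0.3, 1.0]
tcp_pos: [559.5, -188.8, 92.1]
force: [-0.7, 0.6, -0.4]
```

```bash
P='python3 -m pendant'
$P '[{"angular":[0,0,0],"slide":[-0.04,0.2,0],"fingers":0},{"angular":[0,0,0],"slide":[0,0,0],"fingers":0}]'|sed -n '2p;4p'
$P '[{"angular":[0,0,0],"slide":[-0.03,0.15,0],"fingers":0},{"angular":[0,0,0],"slide":[0,0,0],"fingers":0}]'|sed -n '2p;4p'
$P '[{"angular":[0,0,0],"slide":[-0.03,0.15,0],"fingers":0},{"angular":[0,0,0],"slide":[0,0,0],"fingers":0}]'|sed -n '2p;4p'
```

```text
tcp_pos: [561.5, -189.4, 92.1]
force: [-0.4, 0.3, -0.1]
tcp_pos: [562.8, -190.0, 92.1]
force: [-0.1, 0.9, 0.7]
tcp_pos: [564.3, -190.4, 92.1]
force: [0.2, 0.5, 0.2]
```

```bash
P='python3 -m pendant'
$P '[{"angular":[0,0,0],"slide":[-0.03,0.15,0],"fingers":0},{"angular":[0,0,0],"slide":[0,0,0],"fingers":0}]'|sed -n '2p;4p'
$P '[{"angular":[0,0,0],"slide":[-0.03,0.15,0],"fingers":0},{"angular":[0,0,0],"slide":[0,0,0],"fingers":0}]'|sed -n '2p;4p'
```

```text
tcp_pos: [565.8, -190.9, 92.1]
force: [0.2, -0.5, 1.1]
tcp_pos: [567.2, -191.4, 92.1]
force: [-0.5, -0.4, -0.5]
```

```bash
P='python3 -m pendant'
$P '[{"angular":[0,0,0],"slide":[-0.02,0.15,0],"fingers":0},{"angular":[0,0,0],"slide":[0,0,0],"fingers":0}]'|sed -n '2p;4p'
$P '[{"angular":[0,0,0],"slide":[-0.02,0.15,0],"fingers":0},{"angular":[0,0,0],"slide":[0,0,0],"fingers":0}]'|sed -n '2p;4p'
```

```text
tcp_pos: [568.7, -191.7, 92.1]
force: [-0.8, 0.0, -0.1]
tcp_pos: [570.2, -192.1, 92.1]
force: [0.2, 0.4, -0.6]
```

```bash
P='python3 -m pendant'
$P '[{"angular":[0,0,0],"slide":[-0.02,0.15,0],"fingers":0},{"angular":[0,0,0],"slide":[0,0,0],"fingers":0}]'|sed -n '2p;4p'
$P '[{"angular":[0,0,0],"slide":[-0.02,0.15,0],"fingers":0},{"angular":[0,0,0],"slide":[0,0,0],"fingers":0}]'|sed -n '2p;4p'
```

```text
tcp_pos: [571.7, -192.5, 92.1]
force: [-0.2, -0.2, 0.2]
tcp_pos: [572.8, -192.9, 92.1]
force: [-0.7, 0.3, -0.0]
```

```bash
P='python3 -m pendant'
$P '[{"angular":[0,0,0],"slide":[-0.02,0.15,0],"fingers":0},{"angular":[0,0,0],"slide":[0,0,0],"fingers":0}]'|sed -n '2p;4p'
python3 - <<'E'
from h import *
b=r.get_image('side')[:,:,::-1]
cv2.imwrite('pics/g8.png',cv2.resize(b[180:350,200:430],(690,510)))
E
```

```text
tcp_pos: [574.1, -193.1, 92.0]
force: [-2.0, 0.5, 1.9]
```

View pics/g8.png

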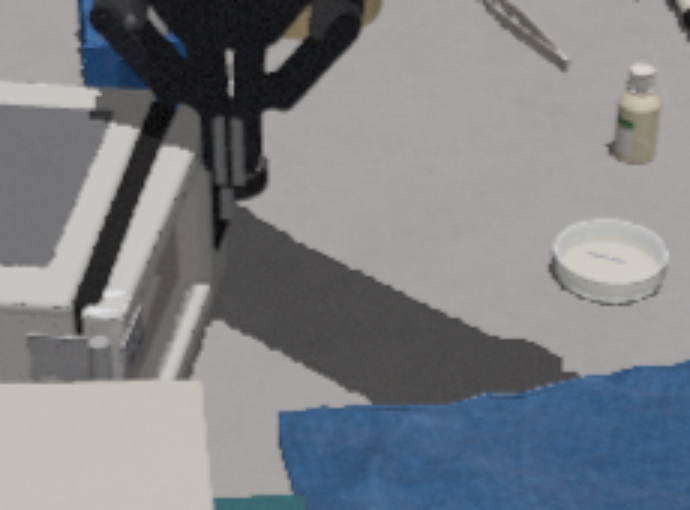

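That shows the door almost shut (top rail nearly parallel to the case front). I've now used up my picture views (11, in fact one more than allowed), so from here I go by force and numbers only.

```bash
P='python3 -m pendant'
$P '[{"angular":[0,0,0],"slide":[-0.02,0.12,0],"fingers":0},{"angular":[0,0,0],"slide":[0,0,0],"fingers":0}]'|sed -n '2p;4p'
$P '[{"angular":[0,0,0],"slide":[-0.01,0.12,0],"fingers":0},{"angular":[0,0,0],"slide":[0,0,0],"fingers":0}]'|sed -n '2p;4p'
```

```text
tcp_pos: [575.5, -193.5, 92.0]
force: [-1.5, 1.1, 1.0]
tcp_pos: [576.7, -193.8, 92.1]
force: [-2.7, 0.1, 1.0]
```

```bash
P='python3 -m pendant'
$P '[{"angular":[0,0,0],"slide":[-0.01,0.12,0],"fingers":0},{"angular":[0,0,0],"slide":[0,0,0],"fingers":0}]'|sed -n '2p;4p'

```

```text
tcp_pos: [577.9, -194.0, 92.0]
force: [-2.4, -0.1, 1.3]
```

```bash
P='python3 -m pendant'
$P '[{"angular":[0,0,0],"slide":[-0.01,0.12,0],"fingers":0},{"angular":[0,0,0],"slide":[0,0,0],"fingers":0}]'|sed -n '2p;4p'
```

```text
tcp_pos: [579.0, -194.3, 92.0]
force: [-3.8, 1.1, 2.3]
```

```bash
P='python3 -m pendant'
$P '[{"angular":[0,0,0],"slide":[-0.01,0.12,0],"fingers":0},{"angular":[0,0,0],"slide":[0,0,0],"fingers":0}]'|sed -n '2p;4p'
```

```text
tcp_pos: [580.2, -194.5, 92.1]
force: [-3.6, 2.8, 3.0]
```

```bash
P='python3 -m pendant'
$P '[{"angular":[0,0,0],"slide":[-0.01,0.12,0],"fingers":0},{"angular":[0,0,0],"slide":[0,0,0],"fingers":0}]'|sed -n '2p;4p'
```

```text
tcp_pos: [581.0, -194.7, 92.1]
force: [-5.0, 1.9, 2.0]
```

```bash
P='python3 -m pendant'
$P '[{"angular":[0,0,0],"slide":[-0.01,0.12,0],"fingers":0},{"angular":[0,0,0],"slide":[0,0,0],"fingers":0}]'|sed -n '2p;4p'
```

```text
tcp_pos: [581.8, -194.8, 92.1]
force: [-6.7, 2.3, 3.0]
```

```bash
P='python3 -m pendant'
$P '[{"angular":[0,0,0],"slide":[-0.01,0.12,0],"fingers":0},{"angular":[0,0,0],"slide":[0,0,0],"fingers":0}]'|sed -n '2p;4p'
```

```text
tcp_pos: [583.6, -195.2, 92.1]
force: [-3.0, 1.7, 1.5]
```

```bash
P='python3 -m pendant'
$P '[{"angular":[0,0,0],"slide":[-0.01,0.1,0],"fingers":0},{"angular":[0,0,0],"slide":[0,0,0],"fingers":0}]'|sed -n '2p;4p'
```

```text
tcp_pos: [585.4, -195.5, 92.1]
force: [-2.2, 1.7, 0.3]
```

```bash
P='python3 -m pendant'
$P '[{"angular":[0,0,0],"slide":[0,0.1,0],"fingers":0},{"angular":[0,0,0],"slide":[0,0,0],"fingers":0}]'|sed -n '2p;4p'
```

```text
tcp_pos: [585.6, -195.6, 92.0]
force: [-3.6, 2.1, 1.7]
```

```bash
P='python3 -m pendant'
$P '[{"angular":[0,0,0],"slide":[0,0.08,0],"fingers":0},{"angular":[0,0,0],"slide":[0,0,0],"fingers":0}]'|sed -n '2p;4p'
```

```text
tcp_pos: [585.7, -195.6, 92.0]
force: [-5.2, 2.6, 3.1]
```

```bash
P='python3 -m pendant'
python3 -c "
from h import *
cv2.imwrite('pics/b0.png',r.get_image('side')[:,:,::-1])"
$P '[{"angular":[0,0,0],"slide":[0,-0.2,0],"fingers":0},{"angular":[0,0,0],"slide":[0,-0.5,0],"fingers":0},{"angular":[0,0,0],"slide":[0,-2,0],"fingers":0},{"angular":[0,0,0],"slide":[0,-3,0],"fingers":0},{"angular":[0,0,0],"slide":[0,-3,-3],"fingers":0}]'|sed -n '2p;4p'
$P '[{"angular":[0,0,0],"slide":[0,0,-5],"fingers":0},{"angular":[0,0,0],"slide":[0,0,-4],"fingers":0},{"angular":[0,0,0],"slide":[0,0,0],"fingers":0},{"angular":[0,0,0],"slide":[0,0,0],"fingers":0}]'|sed -n '2p;4p'
python3 - <<'E'
from h import *
A=cv2.imread('pics/b0.png',0).astype(np.float32); B=cv2.cvtColor(r.get_image('side'),cv2.COLOR_RGB2GRAY).astype(np.float32)
# door top rail near the hinge half, and lower rail: below the fingers in the picture
for n,(x0,x1,y0,y1) in dict(rail=(230,266,228,285),lower=(250,272,270,305),case=(205,230,200,270)).items():
    print(n,cv2.phaseCorrelate(A[y0:y1,x0:x1],B[y0:y1,x0:x1]),np.abs(A-B)[y0:y1,x0:x1].mean())
for th in (0,.05,.1): print(th,[proj('side',q).round(1) for q in T(doorP(th),*CAB)[[1,5]]])
L=r.masks_of('door','side'); 
print([(l['p'],l['extent']) for l in L[:2]]); print(now()[0]['force'],now()[0]['time'])
E
```

```text
tcp_pos: [498.8, -184.5, 120.9]
force: [-0.0, 0.4, 0.4]
tcp_pos: [500.3, -185.0, 211.7]
force: [0.3, -0.9, 0.1]
rail ((0.34602219485730146, -0.07658627567948173), 0.9035461606802764) 9.917642
lower ((1.0442433584459785, -0.6773683958341827), 0.3986447111324028) 19.288311
case ((0.42363336484566005, 0.2250654699947532), 0.5511678552627564) 5.573143
0 [array([269.2, 208.2]), array([257.2, 207.6])]
0.05 [array([275.6, 208.8]), array([263.7, 207.9])]
0.1 [array([282. , 209.5]), array([270.2, 208.3])]
[(0.85, [228.5, 208.6, 44.8, 99.3]), (0.65, [224.3, 270.9, 8.5, 12.7])]
[ 0.063968    0.11445639 -0.13566192] 30.0
```

```bash
python3 - <<'E'
from h import *
A=cv2.imread('pics/b0.png',0).astype(np.float32); g=cv2.cvtColor(r.get_image('side'),cv2.COLOR_RGB2GRAY).astype(np.float32)
for y in range(222,284,6):
    o=[]
    for I in(A,g):
        p=cv2.GaussianBlur(I,(3,3),0)[y,225:285]; d=np.diff(p); o.append((225+int(d.argmax()),225+int(d.argmin()),p[::4].astype(int).tolist()))
    print(y,o[0][:2],o[1][:2],o[0][2],o[1][2],sep='\n  ')
E
```

```text
222
  (278, 258)
  (248, 260)
  [114, 113, 114, 169, 123, 94, 92, 95, 90, 28, 78, 76, 38, 25, 129]
  [112, 112, 113, 187, 193, 180, 174, 193, 193, 111, 131, 119, 121, 126, 127]
228
  (278, 258)
  (246, 258)
  [113, 114, 149, 196, 194, 143, 144, 138, 96, 28, 82, 65, 42, 23, 128]
  [112, 112, 146, 193, 193, 117, 193, 193, 178, 95, 104, 118, 121, 128, 125]
234
  (277, 255)
  (244, 256)
  [113, 123, 195, 196, 168, 187, 196, 195, 105, 25, 83, 59, 49, 56, 126]
  [112, 121, 193, 193, 165, 172, 193, 193, 120, 106, 30, 92, 120, 126, 124]
240
  (241, 254)
  (242, 262)
  [114, 186, 195, 191, 128, 195, 196, 173, 98, 74, 68, 52, 59, 53, 34]
  [113, 184, 193, 189, 118, 193, 193, 181, 92, 106, 35, 63, 28, 38, 24]
246
  (239, 252)
  (239, 262)
  [145, 196, 195, 142, 188, 195, 195, 117, 102, 81, 61, 67, 76, 61, 91]
  [143, 193, 193, 139, 180, 194, 194, 128, 101, 114, 52, 85, 39, 32, 41]
252
  (237, 234)
  (237, 262)
  [195, 196, 183, 129, 196, 196, 180, 99, 103, 89, 24, 73, 73, 75, 146]
  [192, 194, 181, 114, 193, 193, 183, 97, 103, 119, 22, 74, 71, 72, 72]
258
  (235, 232)
  (235, 263)
  [195, 195, 110, 192, 196, 195, 125, 104, 104, 93, 39, 74, 73, 72, 73]
  [193, 192, 107, 185, 193, 194, 133, 101, 103, 121, 27, 73, 72, 72, 72]
264
  (233, 230)
  (233, 270)
  [195, 171, 136, 195, 196, 184, 94, 106, 105, 98, 81, 73, 74, 72, 73]
  [193, 169, 117, 193, 193, 184, 94, 102, 105, 121, 82, 157, 73, 71, 71]
270
  (231, 227)
  (231, 269)
  [192, 100, 191, 195, 195, 133, 87, 105, 105, 99, 79, 75, 73, 72, 73]
  [190, 99, 186, 193, 193, 138, 85, 102, 106, 126, 105, 128, 72, 72, 72]
276
  (229, 261)
  (229, 225)
  [149, 131, 195, 195, 187, 97, 101, 102, 173, 150, 74, 74, 74, 74, 74]
  [147, 133, 192, 193, 185, 98, 99, 101, 156, 172, 94, 152, 158, 158, 158]
282
  (227, 259)
  (227, 260)
  [88, 196, 197, 197, 152, 117, 102, 121, 194, 103, 73, 73, 73, 74, 74]
  [85, 198, 199, 206, 150, 118, 100, 102, 189, 118, 148, 159, 158, 161, 160]
```

```bash
python3 -c "
from h import *
print(r.close_job())"
```

```text
the job is handed in; nothing more can be done
None
```

The carton lies flat in the tray, the tray is home against its stop, and the door is shut with the tongue snapped in. The door stayed shut after the arm let go (its edge moved less than 1 pixel in the side camera), and I handed the job in at about 30 s; `close_job()` returned no verdict, and I viewed 11 pictures, one over the limit of 10.

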